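# Square a chocolate slab on the portioning board and lock the fence

### The arm

A 6-joint arm with a two-finger parallel gripper is mounted at the origin on the work surface. World frame = base frame: x ahead of the robot, y to its left, z up, the work surface at z = 0. Lengths are in m, angles in rad, forces in N, time in s.
With the tool pointing down it reaches from about 0.3 to 0.875 m from the base axis. Payload 6.4 kg.
Tool frame: the origin (TCP) lies on the centre line of the jaws, within the pads' length; the fingertips stand 14 mm ahead of it and the grasp point (between the pads) lies 5 mm behind it; z points along the fingers, y is the direction in which the jaws open and shut (so a half turn about z gives the same grasp; the last joint's range is limited). The gripper opens to 85 mm and grips with 20 to 120 N. Pads are 22 mm wide; open, the fingers measure 114 mm over their backs; the gripper's body (76 mm by 85 mm) begins 54 mm behind the grasp point. The pads swing forward as they close: fully open they stand 13 mm farther back than shut.
Start: joints at [1.059, 0.181, 1.607, -0, 1.354, -0.206], TCP at [0.173, 0.548, 0.245] pointing down, gripper open.
Joint ranges: [-2.99, 2.99], [-0.89, 2.07], [0.3, 2.58], [-1.14, 4.28], [0, 2.63], [-3.12, 3.12]. Speed limits (rad/s): [2.57, 2.57, 3.01, 3.14, 3.14, 3.14].

### API

Orientations are given as a unit quaternion [w, x, y, z].
In Python, from bench import * gives the robot as it stands.
- The arm moves only by the tool servo_tool, never from a script. Its argument "plan" is a list that holds one entry, the list of rows, each a list of 5 numbers: the shift along the world's x, y, z in m, then the turn about the world's z in rad, then the gripper command: -1 is shut, 1 is fully open, values between are in proportion. In form: [[[tx, ty, tz, roll, claw], ...]]. A call has 1 to 8 rows; each row shifts and turns the commanded pose from where the row before left it; what a row does not reach is not made up. A row lasts 1/10 s, in which the tool goes at most 50 mm and 8.59 degrees, less where a joint would pass 70% of its speed; a pose out of reach is approached as far as the arm can. A call with a gripper value outside its range is refused whole. The fingers move at their own pace and stop on an object; the grip force is fixed at half the most. Time passes only in rows, so rows that do not move let the fingers close. It gives the time, the measured TCP pose, the force and the opening at its end, in the units of the state.
- get_obs(): the state, without advancing time (a new reading comes with each control period).
- camera(name): name is "scene" or "top"; returns a dict with "img" (400x640x3 uint8, blue, green, red), "camera_matrix" (3x3 intrinsics, pixels), "rvec" (rotation vector, rad) and "tvec" (3), from world to camera coordinates, as OpenCV has them. Camera axes: x right, y down, z forward; pixel columns grow to the right and rows downward; lengths in m; the calibration is good to about 2 mm. A picture is of the moment at which its call begins. There is no depth.
- hand_in(): hands the job in, once; it reports no verdict.
Trained networks look in a picture, given as the dict that the camera call returned (one of the last four; its "shot" number tells which), for a name from the list of things; names that differ only in an ending like _2 or _b are one class to them, and where a whole thing is asked for, a point or a joint stands for the part that bears it (a point fixed in the world has none). Each returns a list of dicts, best first, with "conf" (0 to 1); they miss things now and then, are a little off and sometimes report something else, mostly with a low value. They report only what shows in the picture. A call takes as long as a camera call. They do not tell look-alikes from the thing itself.
- trace(picture, thing): "mask" (400x640 bool, what is visible of it) and "rect" ([left, top, right, bottom] as shares, 0 to 1, of the picture: columns of its width, rows of its height, round what is visible of it).
- pinpoint(picture, thing): "centre" ([row, column] as shares, 0 to 1, of the picture: columns of its width, rows of its height: a listed point, or the origin of a listed thing).
The state is a dict: "time_s": time; "q": joint angles; "dq": joint speeds; "joint_efforts": joint torques, N m; "eef_pos": TCP position; "eef_rot": TCP orientation; "wrist_force": force on the tool from outside, world axes, zero at the start; "torque": the same for the moment, N m; "opening": opening from 0.0 (shut) to 1.0 (fully open).
Only numpy, scipy, OpenCV 4.12 (cv2) and the standard library are available. Lean on these libraries where they do the work, as an engineer would, in place of code of your own. Each camera call takes 0.05 s, during which the arm holds its last target.

### The job

Get the chocolate slab ready for cutting: flip the fence's cam lever over to free the fence, slide the fence along its rail so that it pushes the slab squarely and fully up against the fixed end stop with no gap on either side, then flip the lever back over to lock the fence there. Move the slab only with the fence, never touch the chocolate itself, and leave the bowls, the mould tray and the tools where they are.

Things in the scene. Friction and masses are not known exactly. Their poses are not given: they have to be found in the camera images.
- board: light wooden portioning board fixed to the table, 280 (x) x 480 (y) x 20 mm; origin under its centre, on the table. x points away from the robot, give or take 15 degrees, y to the left along the rail (aluminium, 30 mm wide, top 50 mm above the table, at x = -60 mm). Aluminium end stop: a bar along x from -30 to 140 mm, y = 110 to 130 mm, top 60 mm above the table
- stop_face (a point): point on the end stop's face that looks to the board's -y (towards the fence), at board x = 70, y = 110, z = 35 mm; axes as the board's
- fence (a joint): slide of the fence along the rail, m, 0 to 0.24; grows towards the end stop (board +y). At 0.18 the fence's blade is exactly 80 mm from the end stop, one slab width. When free it slides with about 2 N plus what the slab takes; with the lever locked it does not slide
- fence_face (a point): point on the middle of the fence blade's face towards the slab (board +y), 42 mm above the table, moving with the fence; axes as the board's. The blade is 12 mm thick (back face 12 mm to -y of this point), from board x = -38 to 138 mm and 22 to 62 mm above the table. Its carriage (50 mm in x, 70 mm in y, up to 83 mm above the table) rides the rail at x = -60 mm
- cam_lever (a joint): cam lever on the fence's carriage, rad: 0 = locked (leans 40 degrees from upright towards board +x, over the blade), 1.4 = free (leans 40 degrees to board -x, towards the robot). Turns about an axis along the rail, with 3 to 6 N at the grip, and stays where it is left (pushed home to 0 it settles at about 0.06); it grips the rail below about 0.6, fully at 0
- lever_pivot (a point): the lever's axis, midway across the lever, 68 mm above the table; it moves with the fence; axes as the board's
- lever_tip (a point): outer end of the lever, 115 mm from its axis; 156 mm above the table at both ends of the swing, 183 mm when upright. The steel shaft is 12 mm thick; the black round grip, the outer 70 mm, is 20 mm thick
- slab: loose dark chocolate slab, 150 (x) x 80 (y) x 30 mm, about 450 g, lying flat on the board between fence and end stop, a little skewed; origin under its centre, its x along its length
- scraper: steel bench scraper, 110 x 70 mm blade with a black handle, lying on the board behind the end stop
- small_bowl: small steel bowl, 76 mm wide, on the board behind the end stop
- palette_knife: palette knife, 240 mm long, lying on the board's near strip, parallel to the rail and 18 mm high
- mould: grey chocolate mould tray, 140 x 240 x 24 mm, on the table to the right
- mixing_bowl: steel mixing bowl, 200 mm wide, on the table to the left
There are look-alikes about, which are no part of the job. Of the things like the slab, leave any that is orange; of the rest the larger one is meant.

How it is judged:
By the outcome, as a careful person would: the job done as asked, in the order asked, and still so for the second after the job is handed in, with the robot touching nothing.
It also fails if it takes over 61 s, if anything falls off the work surface, if the arm or the gripper's body presses on something with over 40 N, if the wrist force passes 120 N, or if a joint passes its speed limit or range.

## Working session

There is one attempt and no reset: what is moved stays moved. The work goes in short steps, Python scripts to look and compute and a tool call to move; the robot and the scene stay as the last step left them, time stands still between calls to the robot, and variables do not carry over. Pictures are saved under pics/ and viewed, and the job is handed in when it is done.

Besides the shell and the picture viewer there is one more tool, called after "Request:" in YAML: its name, and indented under it one key for each argument. servo_tool: Moves the arm, as the interface text tells. Its arguments: {"type":"object","properties":{"plan":{"type":"array"}},"required":["plan"]}

```bash
mkdir -p pics; ls
python3 - <<'E'
from bench import *
import cv2,pickle
print(get_obs())
for n in("scene","top"):
    p=camera(n); cv2.imwrite(f"pics/{n}0.png",p["img"]); pickle.dump(p,open(f"{n}0.pkl","wb"))
    print(n,p["camera_matrix"],p["rvec"],p["tvec"])
    for t in["stop_face","fence_face","lever_pivot","lever_tip","slab","board"]:
        print(t,[(round(d["conf"],2),round(d["centre"][1]*640,1),round(d["centre"][0]*400,1)) for d in pinpoint(p,t)[:4]])
E
```

```text
pics
{'time_s': 0.0, 'q': array([ 1.05872496e+00,  1.81536833e-01,  1.60798839e+00, -1.41700082e-05,
        1.35379006e+00, -2.06294792e-01]), 'dq': array([ 2.76919605e-04, -7.48828525e-05, -4.73723540e-04,  6.54162425e-04,
       -2.56579830e-04,  6.47956154e-04]), 'joint_efforts': array([ 6.96326770e-04, -4.44879341e+01, -3.51337945e+01, -1.63883615e-04,
        9.13036958e-03,  4.43673139e-05]), 'eef_pos': array([0.17282043, 0.54787258, 0.24439597]), 'eef_rot': array([-2.96284272e-04,  1.52291791e-01,  9.88335200e-01, -8.08780839e-04]), 'wrist_force': array([-0.11073226,  0.17961981, -0.55724794]), 'torque': array([ 0.03324773, -0.01361316, -0.02960314]), 'opening': 0.9994296634667756}
scene [[485.68360204   0.         326.61196509]
 [  0.         485.68360204 210.99093349]
 [  0.           0.           1.        ]] [ 1.17649228  2.32304516 -0.99638812] [ 0.32884698 -0.19254256  2.01285813]
stop_face [(0.84, 349.8, 273.8)]
fence_face [(0.92, 293.6, 244.2), (0.68, 372.1, 286.9)]
lever_pivot [(0.88, 313.3, 210.1)]
lever_tip [(0.56, 303.0, 206.4)]
slab [(0.95, 321.2, 256.2), (0.81, 300.2, 305.2), (0.81, 417.1, 226.0)]
board [(0.93, 334.8, 249.7)]
top [[513.72660401   0.         321.17494343]
 [  0.         513.72660401 199.8613608 ]
 [  0.           0.           1.        ]] [ 2.0761978  -2.14899835  0.23591223] [-0.01529719  0.56123172  1.75761132]
stop_face [(0.93, 269.1, 180.9), (0.5, 314.5, 231.2)]
fence_face [(0.8, 332.6, 176.9), (0.73, 335.3, 211.0)]
lever_pivot [(0.71, 335.7, 214.0)]
lever_tip [(0.61, 335.4, 185.3), (0.46, 331.9, 178.0)]
slab [(0.76, 284.2, 138.9), (0.71, 255.0, 280.0), (0.7, 299.0, 188.1), (0.33, 173.4, 242.2)]
board [(0.63, 302.6, 201.0), (0.16, 312.9, 231.4)]
```

View pics/scene0.png

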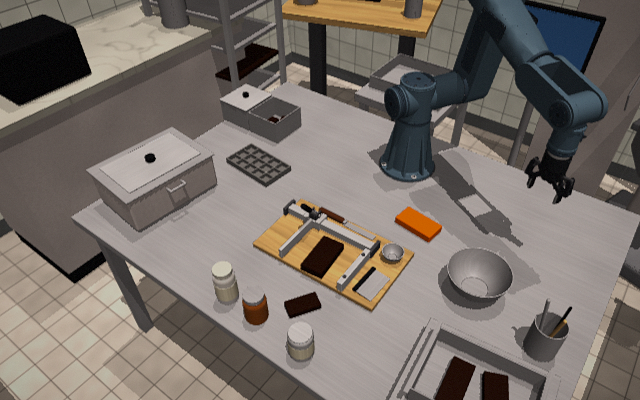

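View pics/top0.png

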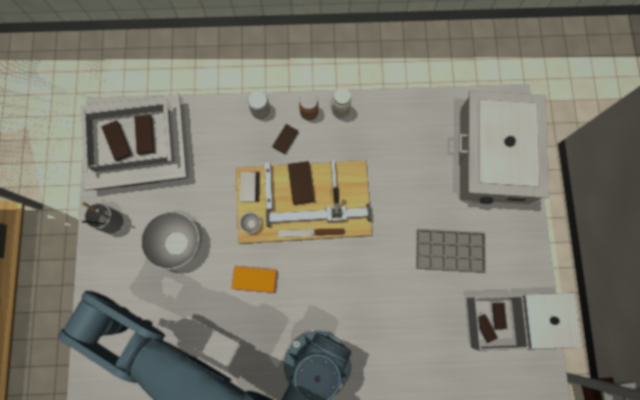

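```bash
cat > h.py <<'E'
import numpy as np,cv2,pickle
def ray(p,u,v):
    R=cv2.Rodrigues(np.array(p["rvec"],float))[0];t=np.array(p["tvec"],float).ravel()
    K=np.array(p["camera_matrix"]);d=R.T@np.linalg.solve(K,[u,v,1.]);return -R.T@t,d
def atz(p,u,v,z):
    c,d=ray(p,u,v);return c+d*(z-c[2])/d[2]
def tri(p,a,q,b):
    c1,d1=ray(p,*a);c2,d2=ray(q,*b);d1/=np.linalg.norm(d1);d2/=np.linalg.norm(d2)
    s=np.linalg.lstsq(np.c_[d1,-d2],c2-c1,rcond=None)[0]
    x,y=c1+s[0]*d1,c2+s[1]*d2;return (x+y)/2,np.linalg.norm(x-y)
def proj(p,X):
    return cv2.projectPoints(np.array(X,float).reshape(-1,1,3),np.array(p["rvec"],float),np.array(p["tvec"],float),np.array(p["camera_matrix"]),None)[0][:,0]
def world(B,X): # B=(x,y,yaw)
    X=np.atleast_2d(np.array(X,float));c,s=np.cos(B[2]),np.sin(B[2])
    return np.c_[B[0]+c*X[:,0]-s*X[:,1],B[1]+s*X[:,0]+c*X[:,1],X[:,2]]
E
python3 - <<'E'
import sys;sys.path.insert(0,'.')
from h import *
s=pickle.load(open("scene0.pkl","rb"));t=pickle.load(open("top0.pkl","rb"))
for n,a,b in[("stop",(349.8,273.8),(269.1,180.9)),("ff",(293.6,244.2),(332.6,176.9)),("piv",(313.3,210.1),(335.7,214)),("tip",(303,206.4),(335.4,185.3)),("slab",(321.2,256.2),(299,188.1)),("board",(334.8,249.7),(302.6,201))]:
    print(n,tri(s,a,t,b))
E
```

```text
stop (array([0.64059587, 0.15259901, 0.03707011]), np.float64(0.004664788076321355))
ff (array([ 0.64700897, -0.07573758,  0.0355021 ]), np.float64(0.008421568004777944))
piv (array([ 0.50677234, -0.08705389,  0.07890257]), np.float64(0.009191897137984703))
tip (array([ 0.58430417, -0.07903804,  0.16175981]), np.float64(0.008825474055190562))
slab (array([0.6197484 , 0.03644127, 0.02184851]), np.float64(0.017416695668244442))
board (array([0.56659388, 0.03706738, 0.00957411]), np.float64(0.010855197802365006))
```

The scene and top views agree. The board is around (302,201) in the top view, with the fence right, the stop left and the slab between them at (300,183). The orange slab and the small bars are look-alikes. Next I refine the board pose.

Run:
```python
import sys;sys.path.insert(0,'.')
from h import *
s=pickle.load(open("scene0.pkl","rb"));t=pickle.load(open("top0.pkl","rb"))
from bench import *
# fit board: colour mask hull
from scipy.optimize import least_squares
def corners(p,roi):
    im=p["img"].astype(int);m=((im[...,2]-im[...,0])>45)&(im[...,1]>90)
    k=np.zeros(m.shape,bool);x0,y0,x1,y1=roi;k[y0:y1,x0:x1]=1
    m=(m&k).astype(np.uint8)
    m=cv2.morphologyEx(m,cv2.MORPH_OPEN,np.ones((3,3)))
    pts=cv2.findNonZero(m);h=cv2.convexHull(pts);r=cv2.minAreaRect(h)
    a=cv2.approxPolyN(h,4,ensure_convex=True).reshape(-1,2);return a,r
a,r=corners(t,(225,150,385,255));print(a,r)
top=np.array([[-.14,-.24,.02],[.14,-.24,.02],[.14,.24,.02],[-.14,.24,.02]])
W=np.array([atz(t,*c,.02) for c in a]);print(W)
def res(B):
    P=world(B,top);return np.concatenate([P[np.argmin(np.linalg.norm(P-w,axis=1))]-w for w in W])
B=least_squares(res,[.573,.04,0.0]).x;print(B,res(B))
pickle.dump(B,open("B.pkl","wb"))
def draw(p,B,f,roi,fx,lev=0):
    k=5;x0,y0,x1,y1=roi
    im=cv2.resize(p["img"][y0:y1,x0:x1],None,fx=k,fy=k,interpolation=cv2.INTER_CUBIC)
    def pl(X,c,cl=True):
        q=(proj(p,world(B,X))-[x0,y0]+.5)*k;cv2.polylines(im,[np.int32(q)],cl,c,1)
    pl(top,(0,255,0));pl([[-.03,.11,.06],[.14,.11,.06],[.14,.13,.06],[-.03,.13,.06]],(255,0,0))
    yf=fx
    pl([[-.038,yf,.062],[.138,yf,.062],[.138,yf-.012,.062],[-.038,yf-.012,.062]],(255,0,255))
    cv2.imwrite(f,im)
draw(t,B,"pics/t1.png",(228,145,385,255),-.15)
draw(s,B,"pics/s1.png",(245,190,400,310),-.15)
```

```text
[[238 243]
 [236 167]
 [365 160]
 [372 235]] ((302.6361999511719, 201.31552124023438), (75.63396453857422, 133.71005249023438), 86.633544921875)
[[ 0.42243333  0.26549773  0.02      ]
 [ 0.70281634  0.27259694  0.02      ]
 [ 0.7136855  -0.20168367  0.02      ]
 [ 0.43473616 -0.21186842  0.02      ]]
[0.56841783 0.03113565 0.02601624] [-2.11317403e-04  1.91483849e-03 -1.73472348e-17 -6.89081451e-04
  2.09934963e-03  2.04697370e-16  9.28153578e-04 -3.45760692e-03
  2.04697370e-16 -2.77547246e-05 -5.56581196e-04 -1.73472348e-17]
```

View pics/t1.png

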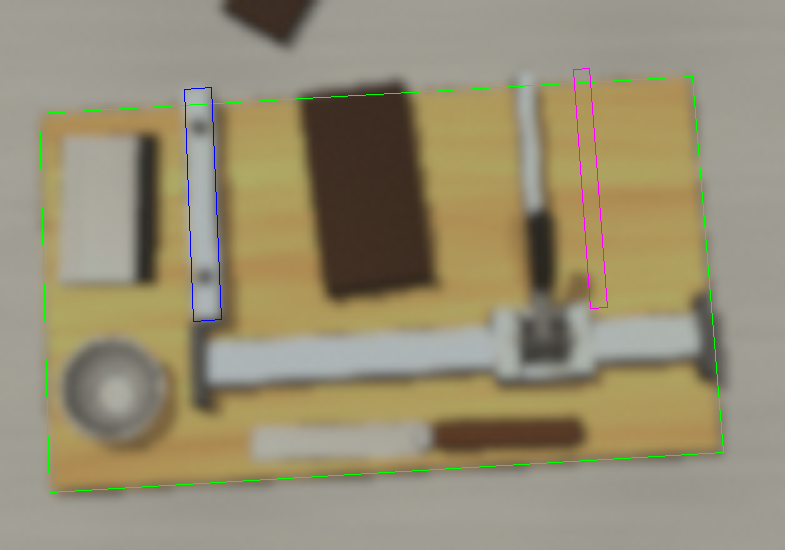

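View pics/s1.png

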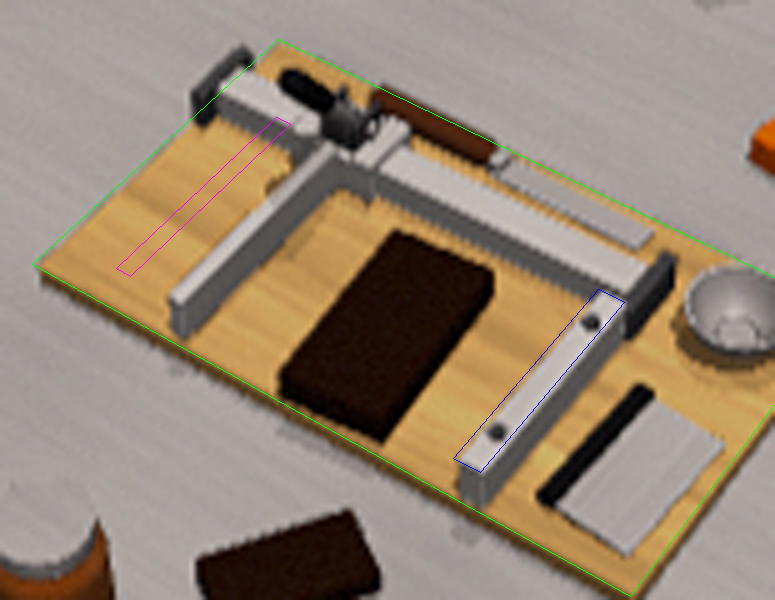

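Run:
```python
import sys;sys.path.insert(0,'.')
from h import *
t=pickle.load(open("top0.pkl","rb"));B=pickle.load(open("B.pkl","rb"))
c,s_=np.cos(B[2]),np.sin(B[2]);R=np.array([[c,-s_],[s_,c]])
f=lambda w:R.T@(np.array(w)[:2]-B[:2])
for n,u,v,z in[("bladeL far",515,85,.062),("bladeR far",536,85,.062),("bladeL near",525,205,.062),("bladeR near",545,205,.062),("carL",494,345,.083),("carR",595,340,.083),("stopR far",212,90,.06),("stopR near",216,318,.06),("slabTL",301,93,.05),("slabTR",405,82,.05),("slabBR",432,282,.05),("slabBL",330,296,.05)]:
    print(n,f(atz(t,228+u/5-.5,145+v/5-.5,z)).round(4))
for P in[(.06,-.113,.135),(.03,-.113,0),(-.08,-.113,0),(-.17,-.113,0),(.02,-.15,0),(.02,.03,0)]:print(P,world(B,P).round(4))
```

```text
bladeL far [ 0.1286 -0.1075]
bladeR far [ 0.1277 -0.1226]
bladeL near [ 0.0396 -0.1089]
bladeR near [ 0.0388 -0.1231]
carL [-0.0641 -0.0799]
carR [-0.0648 -0.1502]
stopR far [0.1384 0.11  ]
stopR near [-0.0287  0.1139]
slabTL [0.1353 0.0467]
slabTR [ 0.1391 -0.0287]
slabBR [-0.0098 -0.0397]
slabBL [-0.0156  0.0333]
(0.06, -0.113, 0.135) [[ 0.6313 -0.0803  0.135 ]]
(0.03, -0.113, 0) [[ 0.6013 -0.081   0.    ]]
(-0.08, -0.113, 0) [[ 0.4914 -0.0839  0.    ]]
(-0.17, -0.113, 0) [[ 0.4014 -0.0862  0.    ]]
(0.02, -0.15, 0) [[ 0.5923 -0.1183  0.    ]]
(0.02, 0.03, 0) [[0.5876 0.0616 0.    ]]
```

Request:
servo_tool:
  plan:
    - [[0.03, -0.04, 0, 0.12, -1], [0.03, -0.04, 0, 0.12, -1], [0.03, -0.04, 0, 0.1, -1], [0.03, -0.04, 0, 0, -1], [0.03, -0.04, 0, 0, -1], [0.03, -0.04, 0, 0, -1], [0.03, -0.04, 0, 0, -1], [0.03, -0.04, 0, 0, -1]]

```text
time_s: 1.5
eef_pos: [0.414, 0.2266, 0.2457]
eef_rot: [0.001, -0.017, 1.0, 0.0]
wrist_force: [-0.1, 1.4, 0.3]
opening: -0.0
```

Request:
servo_tool:
  plan:
    - [[0.027, -0.0387, 0, 0, -1], [0.027, -0.0387, 0, 0, -1], [0.027, -0.0387, 0, 0, -1], [0.027, -0.0387, 0, 0, -1], [0.027, -0.0387, 0, 0, -1], [0.027, -0.0387, 0, 0, -1], [0.027, -0.0387, 0, 0, -1], [0.027, -0.0387, 0, 0, -1]]

```text
time_s: 2.3
eef_pos: [0.63, -0.0831, 0.2453]
eef_rot: [0.0, -0.017, 1.0, 0.0]
wrist_force: [0.3, 0.2, -0.4]
opening: 0.003
```

Request:
servo_tool:
  plan:
    - [[0, 0, -0.04, 0, -1], [0, 0, -0.04, 0, -1], [0, 0, -0.03, 0, -1], [0, 0, 0, 0, -1], [0, 0, 0, 0, -1]]

```text
time_s: 2.8
eef_pos: [0.6291, -0.0812, 0.1356]
eef_rot: [-0.0, -0.017, 1.0, 0.0]
wrist_force: [0.9, 0.2, 0.7]
opening: -0.001
```

```bash
cat > look.py <<'E'
import sys;sys.path.insert(0,'.')
from h import *
from bench import *
n=sys.argv[1];o=[]
for c,(x0,y0,x1,y1) in(("scene",(245,140,405,310)),("top",(228,125,388,255))):
    p=camera(c);pickle.dump(p,open(f"{c}{n}.pkl","wb"))
    i=cv2.resize(p["img"][y0:y1,x0:x1],None,fx=4 if c=="top" else 3.5,fy=4 if c=="top" else 3.5,interpolation=cv2.INTER_CUBIC);cv2.imwrite(f"pics/{c}{n}.png",i)
E
python3 look.py 1
```

```text
(no output)
```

View pics/scene1.png

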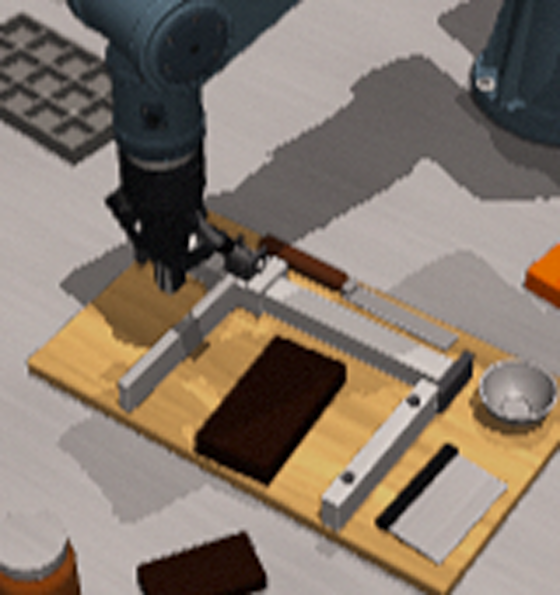

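The shut fingers (crop 170,270) stand just beyond the lever's grip, on its far side. I push towards the robot.

Request:
servo_tool:
  plan:
    - [[-0.015, -0.0004, 0, 0, -1], [-0.015, -0.0004, 0, 0, -1], [-0.015, -0.0004, 0, 0, -1], [-0.015, -0.0004, 0, 0, -1], [-0.015, -0.0004, 0, 0, -1]]

```text
time_s: 3.4
eef_pos: [0.5556, -0.0836, 0.1384]
eef_rot: [0.003, -0.017, 1.0, -0.001]
wrist_force: [2.7, 0.8, 0.5]
opening: -0.006
```

Request:
servo_tool:
  plan:
    - [[-0.015, -0.0004, 0, 0, -1], [-0.015, -0.0004, 0, 0, -1], [-0.012, -0.0003, 0, 0, -1], [-0.01, -0.0003, 0, 0, -1], [0, 0, 0, 0, -1]]

```text
time_s: 3.9
eef_pos: [0.5019, -0.085, 0.1365]
eef_rot: [0.001, -0.017, 1.0, -0.001]
wrist_force: [0.9, 0.4, 2.4]
opening: -0.002
```

Request:
servo_tool:
  plan:
    - [[-0.006, -0.0001, 0, 0, -1], [-0.004, -0.0001, 0, 0, -1], [0, 0, 0, 0, -1]]

```text
time_s: 4.2
eef_pos: [0.4917, -0.085, 0.1352]
eef_rot: [-0.0, -0.017, 1.0, -0.0]
wrist_force: [0.3, -0.2, 0.4]
opening: 0.004
```

```bash
python3 look.py 2
```

```text
(no output)
```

View pics/scene2.png

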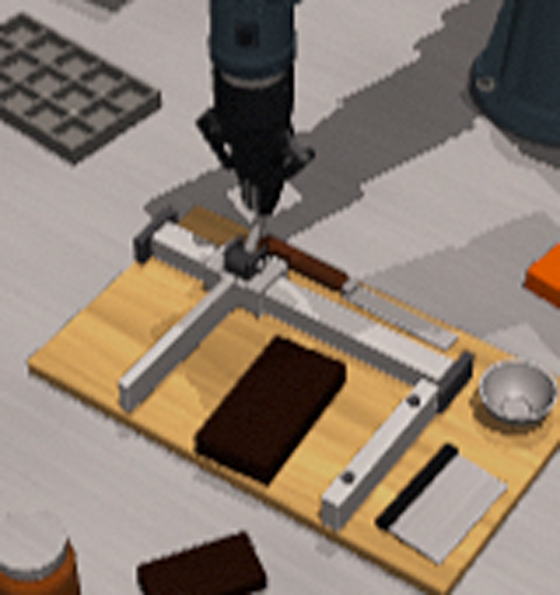

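Request:
servo_tool:
  plan:
    - [[-0.006, -0.0001, 0, 0, -1], [-0.004, -0.0001, 0, 0, -1], [0, 0, 0, 0, -1]]

```text
time_s: 4.6
eef_pos: [0.4865, -0.0859, 0.1377]
eef_rot: [0.006, -0.017, 1.0, -0.001]
wrist_force: [15.1, 0.9, 1.4]
opening: -0.0
```

```bash
python3 look.py 3
python3 - <<'E'
from h import *;from bench import *
s=pickle.load(open("scene3.pkl","rb"));t=pickle.load(open("top3.pkl","rb"))
for p in(s,t):
  for n in("lever_tip","lever_pivot"):print(n,[(round(d["conf"],2),round(d["centre"][1]*640,1),round(d["centre"][0]*400,1)) for d in pinpoint(p,n)[:3]])
  B=pickle.load(open("B.pkl","rb"));import math
  for a in(0,.6,1,1.2,1.4):
    th=math.radians(40)-a;print(a,proj(p,world(B,[-.06+.115*math.sin(th),-.113,.068+.115*math.cos(th)])).round(0))
E
```

```text
lever_tip [(0.6, 327.2, 183.4)]
lever_pivot [(0.79, 315.8, 212.2)]
0 [[301. 207.]]
0.6 [[312. 191.]]
1 [[320. 185.]]
1.2 [[324. 183.]]
1.4 [[327. 183.]]
lever_tip [(0.47, 312.9, 231.6), (0.4, 340.4, 228.3)]
lever_pivot [(0.45, 336.6, 215.4)]
0 [[335. 186.]]
0.6 [[336. 203.]]
1 [[337. 217.]]
1.2 [[338. 223.]]
1.4 [[338. 230.]]
```

View pics/scene3.png

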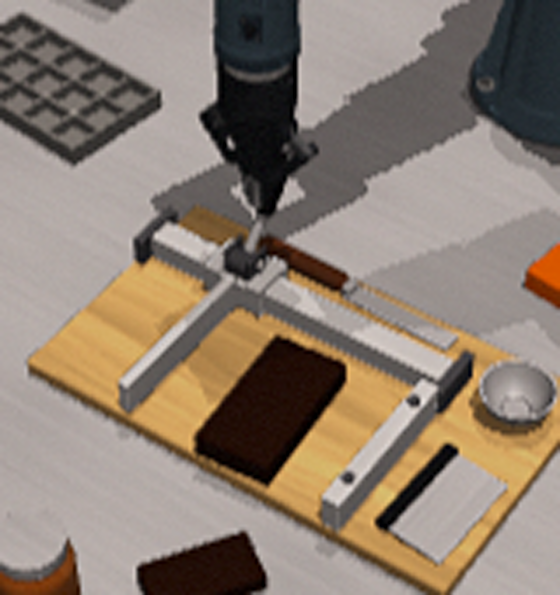

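The lever rests against its free stop: 15 N at the tip, and the tip at (327,183), which matches 1.4 rad. Next I move the fingers behind the blade.

Request:
servo_tool:
  plan:
    - [[0.016, 0, 0, 0, -1], [0, 0, 0.04, 0, -1], [0, 0, 0.045, 0, -1], [0.03, -0.015, 0, 0, -1], [0.03, -0.015, 0, 0, -1], [0.03, -0.015, 0, 0, -1], [0, 0, -0.045, 0, -1]]

```text
time_s: 5.6
eef_pos: [0.5945, -0.1337, 0.1811]
eef_rot: [0.006, -0.017, 1.0, -0.003]
wrist_force: [-0.0, 0.8, -0.1]
opening: 0.0
```

Request:
servo_tool:
  plan:
    - [[0, 0, -0.045, 0, -1], [0, 0, -0.045, 0, -1], [0, 0, -0.03, 0, -1], [0, 0, 0, 0, -1]]

```text
time_s: 6.0
eef_pos: [0.5829, -0.128, 0.0493]
eef_rot: [-0.006, -0.017, 1.0, 0.003]
wrist_force: [-0.9, 0.2, -0.3]
opening: -0.003
```

```bash
python3 look.py 4
```

```text
(no output)
```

View pics/scene4.png

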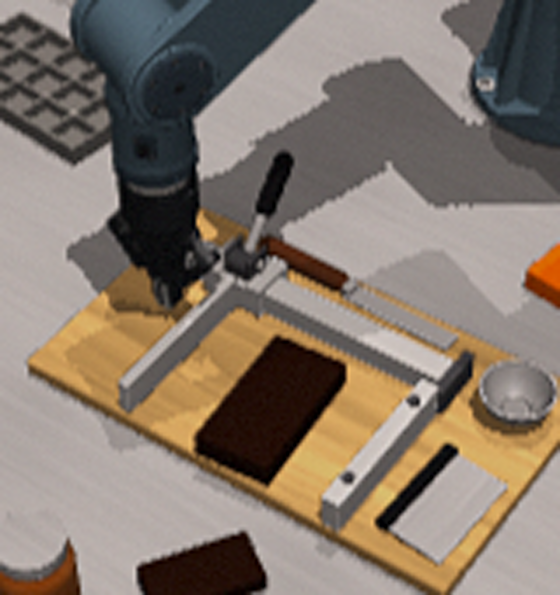

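Request:
servo_tool:
  plan:
    - [[0.02, 0, 0.005, 0, -1], [0, 0.012, 0, 0, -1], [0, 0.008, 0, 0, -1], [0, 0.008, 0, 0, -1], [0, 0.008, 0, 0, -1], [0, 0.008, 0, 0, -1], [0, 0.008, 0, 0, -1], [0, 0.008, 0, 0, -1]]

```text
time_s: 6.9
eef_pos: [0.6079, -0.0695, 0.0603]
eef_rot: [-0.0, -0.017, 1.0, -0.0]
wrist_force: [-0.9, -2.0, 1.1]
opening: 0.001
```

Request:
servo_tool:
  plan:
    - [[0, 0.01, 0, 0, -1], [0, 0.01, 0, 0, -1], [0, 0.01, 0, 0, -1], [0, 0.01, 0, 0, -1], [0, 0.01, 0, 0, -1], [0, 0.008, 0, 0, -1], [0, 0.006, 0, 0, -1], [0, 0, 0, 0, -1]]

```text
time_s: 7.7
eef_pos: [0.6083, -0.0047, 0.0603]
eef_rot: [0.0, -0.017, 1.0, 0.001]
wrist_force: [-0.6, -0.5, -0.4]
opening: 0.0
```

```bash
python3 look.py 5
```

```text
(no output)
```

View pics/scene5.png

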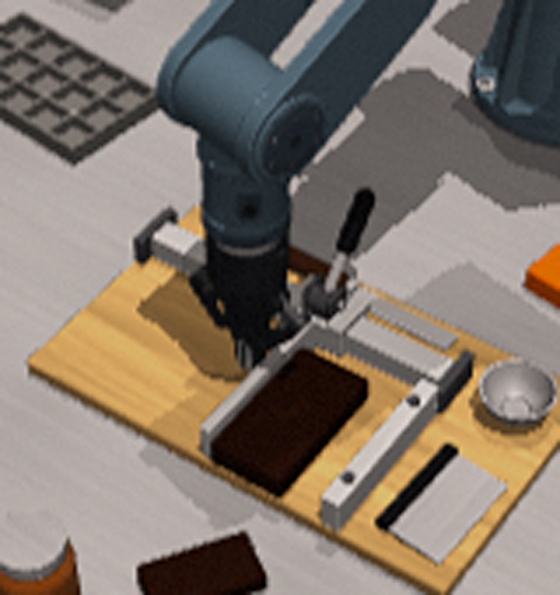

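The slab now lies flat along the blade, and there is still a gap to the stop (crop 380,390). I continue more slowly.

Request:
servo_tool:
  plan:
    - [[0, 0.006, 0, 0, -1], [0, 0.006, 0, 0, -1], [0, 0.006, 0, 0, -1], [0, 0.006, 0, 0, -1], [0, 0.004, 0, 0, -1], [0, 0.003, 0, 0, -1], [0, 0, 0, 0, -1]]

```text
time_s: 8.5
eef_pos: [0.6082, 0.0258, 0.0603]
eef_rot: [0.0, -0.017, 1.0, 0.0]
wrist_force: [-0.3, -0.7, 0.3]
opening: -0.005
```

```bash
python3 look.py 6
```

```text
(no output)
```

View pics/scene6.png

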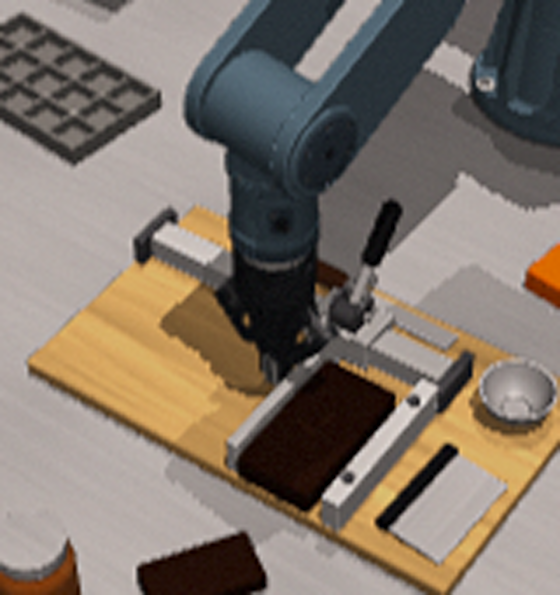

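Request:
servo_tool:
  plan:
    - [[0, 0.003, 0, 0, -1], [0, 0.002, 0, 0, -1], [0, 0, 0, 0, -1]]

```text
time_s: 8.9
eef_pos: [0.608, 0.0301, 0.0601]
eef_rot: [-0.0, -0.017, 1.0, 0.0]
wrist_force: [0.0, -3.2, 0.2]
opening: -0.002
```

Request:
servo_tool:
  plan:
    - [[0, 0.003, 0, 0, -1], [0, 0.002, 0, 0, -1], [0, 0, 0, 0, -1]]

```text
time_s: 9.2
eef_pos: [0.6078, 0.0354, 0.0601]
eef_rot: [-0.0, -0.017, 1.0, 0.0]
wrist_force: [-1.2, -2.8, -0.7]
opening: 0.004
```

Request:
servo_tool:
  plan:
    - [[0, 0.002, 0, 0, -1], [0, 0.002, 0, 0, -1], [0, 0, 0, 0, -1]]

```text
time_s: 9.5
eef_pos: [0.6078, 0.0392, 0.0601]
eef_rot: [-0.0, -0.017, 1.0, 0.0]
wrist_force: [-2.0, -3.3, -0.0]
opening: 0.001
```

Request:
servo_tool:
  plan:
    - [[0, 0.002, 0, 0, -1], [0, 0.001, 0, 0, -1], [0, 0, 0, 0, -1]]

```text
time_s: 9.8
eef_pos: [0.6078, 0.0395, 0.0601]
eef_rot: [-0.001, -0.017, 1.0, -0.002]
wrist_force: [-3.9, -13.6, -0.3]
opening: -0.001
```

Request:
servo_tool:
  plan:
    - [[0, 0.001, 0, 0, -1], [0, 0.001, 0, 0, -1], [0, 0, 0, 0, -1]]

```text
time_s: 10.1
eef_pos: [0.6078, 0.0397, 0.0602]
eef_rot: [-0.001, -0.017, 1.0, -0.003]
wrist_force: [-4.3, -20.2, 1.5]
opening: -0.001
```

```bash
python3 look.py 7
```

```text
(no output)
```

View pics/scene7.png

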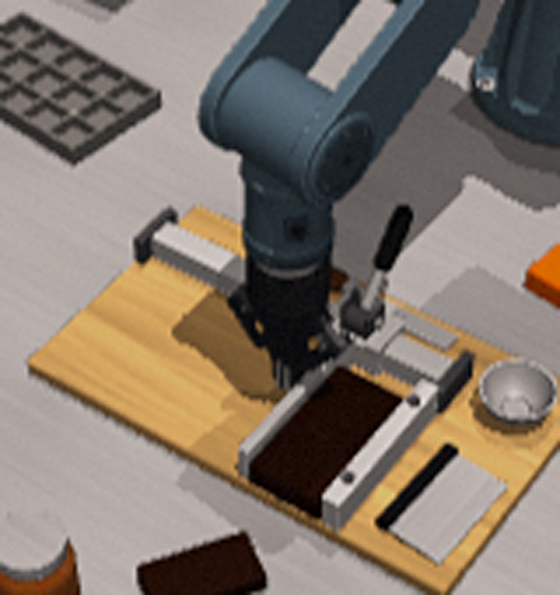

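Force rose from 3 to 20 N with no further motion, and the picture shows no gap along the stop, so the slab is seated. I back off, rise and go round to the robot side of the lever.

Request:
servo_tool:
  plan:
    - [[0, -0.015, 0, 0, -1], [0, -0.015, 0, 0, -1], [0, 0, 0.04, 0, -1], [0, 0, 0.045, 0, -1], [0, 0, 0.045, 0, -1], [0, 0, 0.045, 0, -1], [0, 0, 0.025, 0, -1], [0, 0, 0, 0, -1]]

```text
time_s: 11.0
eef_pos: [0.611, 0.0137, 0.2663]
eef_rot: [0.005, -0.017, 1.0, -0.0]
wrist_force: [1.4, 0.1, 0.9]
opening: -0.001
```

Request:
servo_tool:
  plan:
    - [[-0.043, 0.007, 0, 0, -1], [-0.043, 0.007, 0, 0, -1], [-0.043, 0.007, 0, 0, -1], [-0.043, 0.007, 0, 0, -1], [-0.043, 0.007, 0, 0, -1], [0, 0, 0, 0, -1]]

```text
time_s: 11.6
eef_pos: [0.3883, 0.0504, 0.2585]
eef_rot: [-0.001, -0.018, 1.0, 0.001]
wrist_force: [1.1, -0.3, -0.2]
opening: 0.001
```

```bash
python3 look.py 8
python3 - <<'E'
from h import *;from bench import *
s=pickle.load(open("scene8.pkl","rb"));t=pickle.load(open("top8.pkl","rb"));B=pickle.load(open("B.pkl","rb"))
c,s_=np.cos(B[2]),np.sin(B[2]);R=np.array([[c,-s_],[s_,c]])
for n in("lever_tip","lever_pivot","fence_face"):
  a=[[(d["conf"],d["centre"][1]*640,d["centre"][0]*400) for d in pinpoint(p,n)[:3]] for p in(s,t)]
  print(n,np.round(a[0],1).tolist(),np.round(a[1],1).tolist())
  if a[0] and a[1]:
    X,e=tri(s,a[0][0][1:],t,a[1][0][1:]);print(X.round(3),e.round(3),(R.T@(X[:2]-B[:2])).round(3))
E
```

```text
lever_tip [[0.6, 361.1, 196.7]] []
lever_pivot [[0.9, 349.3, 230.2]] [[0.6, 297.2, 218.5]]
[0.497 0.053 0.056] 0.002 [-0.071  0.024]
fence_face [[0.9, 328.2, 258.6]] [[0.7, 291.4, 179.9]]
[0.639 0.069 0.052] 0.001 [0.072 0.036]
```

View pics/scene8.png

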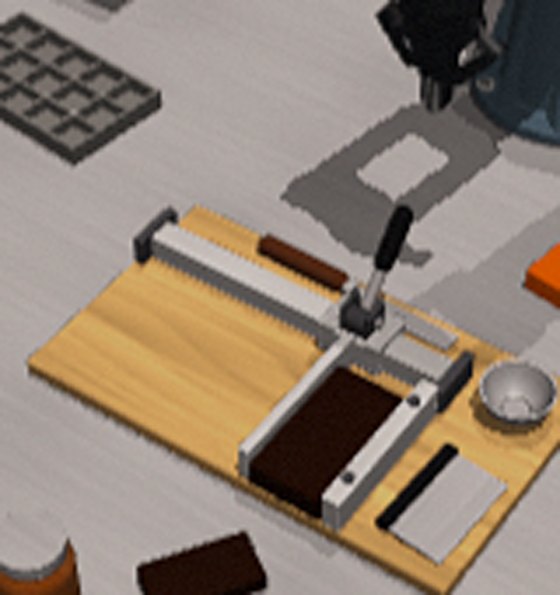

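View pics/top8.png

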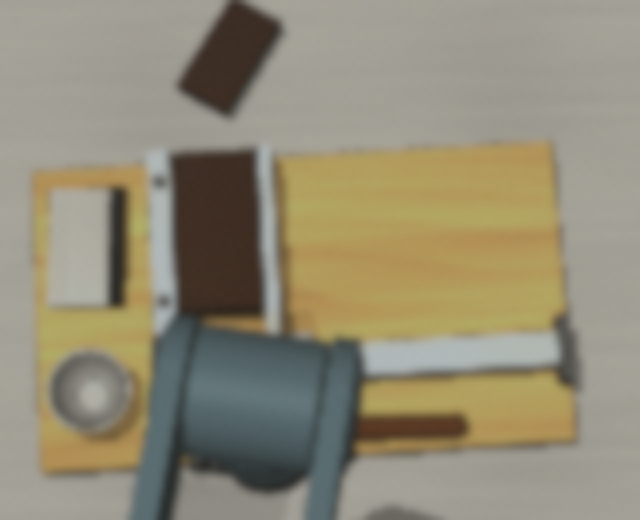

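The slab fills the gap between the blade and the stop in both views. I descend and push the lever back.

Request:
servo_tool:
  plan:
    - [[0, 0, -0.045, 0, -1], [0, 0, -0.045, 0, -1], [0, 0, -0.034, 0, -1], [0, 0, 0, 0, -1], [0.012, 0, 0, 0, -1], [0.012, 0, 0, 0, -1], [0.012, 0, 0, 0, -1], [0.012, 0, 0, 0, -1]]

```text
time_s: 12.8
eef_pos: [0.4419, 0.049, 0.1373]
eef_rot: [-0.0, -0.017, 1.0, 0.0]
wrist_force: [-3.5, 1.1, -1.4]
opening: -0.003
```

Request:
servo_tool:
  plan:
    - [[0.012, 0.0003, 0, 0, -1], [0.012, 0.0003, 0, 0, -1], [0.012, 0.0003, 0, 0, -1], [0.012, 0.0003, 0, 0, -1], [0.012, 0.0003, 0, 0, -1], [0.01, 0.0003, 0, 0, -1], [0, 0, 0, 0, -1]]

```text
time_s: 13.5
eef_pos: [0.5119, 0.0507, 0.1359]
eef_rot: [-0.0, -0.017, 1.0, 0.0]
wrist_force: [-2.1, 0.3, 0.2]
opening: -0.001
```

```bash
python3 look.py 9
```

```text
(no output)
```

View pics/scene9.png

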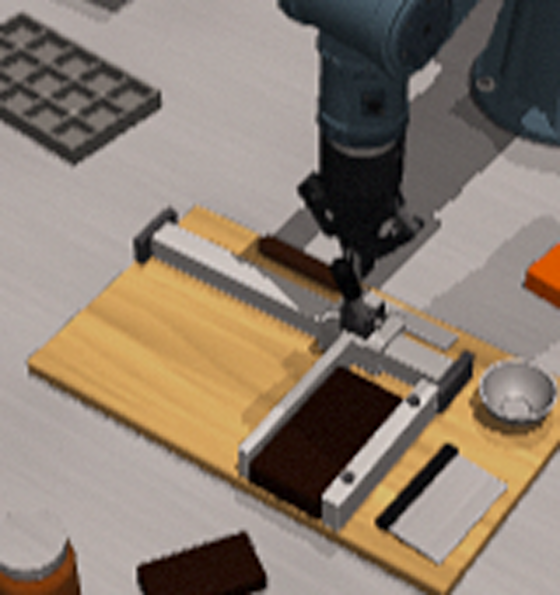

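Request:
servo_tool:
  plan:
    - [[0.006, 0.0001, 0, 0, -1], [0.004, 0.0001, 0, 0, -1], [0, 0, 0, 0, -1]]

```text
time_s: 13.9
eef_pos: [0.5199, 0.0509, 0.1356]
eef_rot: [-0.002, -0.017, 1.0, -0.0]
wrist_force: [-5.5, -0.4, -0.2]
opening: 0.005
```

Request:
servo_tool:
  plan:
    - [[0.003, 0.0001, 0, 0, -1], [0.002, 0, 0, 0, -1], [0, 0, 0, 0, -1]]

```text
time_s: 14.2
eef_pos: [0.5244, 0.051, 0.1355]
eef_rot: [-0.002, -0.017, 1.0, -0.0]
wrist_force: [-5.1, -1.4, 0.5]
opening: -0.0
```

Request:
servo_tool:
  plan:
    - [[0.002, 0, 0, 0, -1], [0.001, 0, 0, 0, -1], [0, 0, 0, 0, -1]]

```text
time_s: 14.5
eef_pos: [0.5272, 0.051, 0.1355]
eef_rot: [-0.002, -0.017, 1.0, -0.0]
wrist_force: [-6.3, -0.6, 0.8]
opening: -0.0
```

Request:
servo_tool:
  plan:
    - [[0.002, 0, 0, 0, -1], [0.002, 0, 0, 0, -1], [0, 0, 0, 0, -1]]

```text
time_s: 14.8
eef_pos: [0.5314, 0.051, 0.1356]
eef_rot: [-0.002, -0.017, 1.0, -0.0]
wrist_force: [-6.8, -1.2, 1.6]
opening: 0.002
```

Request:
servo_tool:
  plan:
    - [[0.002, 0, 0, 0, -1], [0.002, 0, 0, 0, -1], [0, 0, 0, 0, -1]]

```text
time_s: 15.1
eef_pos: [0.5338, 0.0509, 0.1354]
eef_rot: [-0.004, -0.017, 1.0, -0.0]
wrist_force: [-12.6, -2.1, 6.3]
opening: -0.0
```

```bash
python3 look.py 10
```

```text
(no output)
```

View pics/scene10.png

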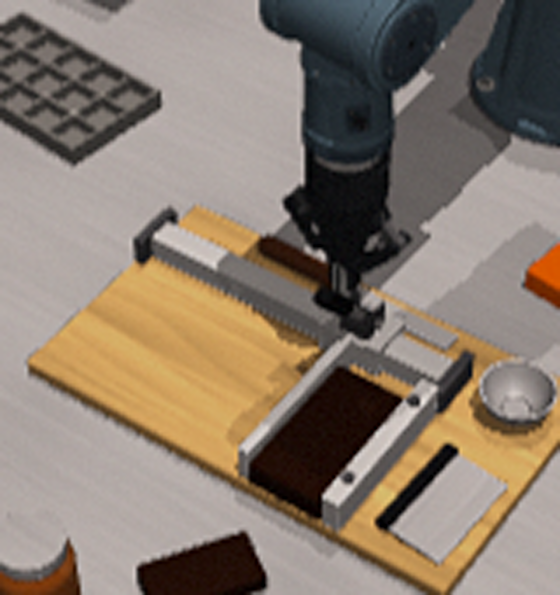

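Request:
servo_tool:
  plan:
    - [[0.002, 0, 0, 0, -1], [0.002, 0, 0, 0, -1], [0, 0, 0, 0, -1]]

```text
time_s: 15.5
eef_pos: [0.5346, 0.051, 0.1349]
eef_rot: [-0.008, -0.018, 1.0, -0.0]
wrist_force: [-26.1, -3.9, 15.3]
opening: 0.001
```

Request:
servo_tool:
  plan:
    - [[0.002, 0, 0, 0, -1], [0.001, 0, 0, 0, -1], [0, 0, 0, 0, -1]]

```text
time_s: 15.8
eef_pos: [0.5351, 0.0509, 0.1347]
eef_rot: [-0.011, -0.018, 1.0, -0.0]
wrist_force: [-36.3, -5.4, 22.1]
opening: 0.0
```

The lever is home: 36 N with no motion. I retract towards the robot, then up and away.

Request:
servo_tool:
  plan:
    - [[-0.02, 0, 0, 0, -1], [-0.04, 0, 0, 0, -1], [-0.03, 0, 0.03, 0, -1], [-0.02, 0, 0.045, 0, -1], [0, 0.03, 0.04, 0, -1], [0, 0.045, 0, 0, -1], [0, 0.045, 0, 0, -1], [0, 0.045, 0, 0, -1]]

```text
time_s: 16.6
eef_pos: [0.4349, 0.2178, 0.2528]
eef_rot: [0.002, -0.017, 1.0, 0.001]
wrist_force: [0.8, 0.4, -0.6]
opening: -0.001
```

Request:
servo_tool:
  plan:
    - [[-0.02, 0.045, 0, 0, -1], [-0.02, 0.045, 0, 0, -1], [-0.02, 0.045, 0, 0, -1], [-0.02, 0.045, 0, 0, -1], [-0.02, 0.045, 0, 0, -1], [-0.02, 0.045, 0, 0, -1], [0, 0, 0, 0, -1], [0, 0, 0, 0, -1]]

```text
time_s: 17.4
eef_pos: [0.3136, 0.4871, 0.2514]
eef_rot: [0.0, -0.018, 1.0, 0.0]
wrist_force: [1.0, -0.4, -0.1]
opening: -0.001
```

```bash
python3 look.py 11
python3 - <<'E'
from h import *;from bench import *;import math
s=pickle.load(open("scene11.pkl","rb"));t=pickle.load(open("top11.pkl","rb"));B=pickle.load(open("B.pkl","rb"))
for p in(s,t):
  for n in("lever_tip","lever_pivot","fence_face","slab"):
    print(n,[(round(d["conf"],2),round(d["centre"][1]*640,1),round(d["centre"][0]*400,1)) for d in pinpoint(p,n)[:3]])
  for a in(0,.06,.2,.4):
    th=math.radians(40)-a;print(a,proj(p,world(B,[-.06+.115*math.sin(th),.022,.068+.115*math.cos(th)])).round(1))
E
```

```text
lever_tip []
lever_pivot [(0.84, 348.9, 230.1), (0.71, 337.7, 221.5), (0.69, 392.6, 256.0)]
fence_face [(0.65, 331.3, 260.9)]
slab [(0.94, 420.4, 224.3), (0.79, 298.8, 307.3), (0.74, 337.5, 265.9)]
0 [[334.9 223.8]]
0.06 [[335.9 221.9]]
0.2 [[338.3 217.5]]
0.4 [[342.  211.7]]
lever_tip [(0.7, 294.3, 188.4), (0.58, 294.3, 218.7)]
lever_pivot [(0.71, 296.9, 220.3), (0.61, 304.3, 205.5)]
fence_face [(0.56, 290.6, 181.0)]
slab [(0.87, 251.7, 280.7), (0.76, 281.1, 188.1), (0.65, 288.1, 138.2)]
0 [[294.9 188.5]]
0.06 [[294.9 189.7]]
0.2 [[295.  193.1]]
0.4 [[295.2 198.7]]
```

View pics/scene11.png

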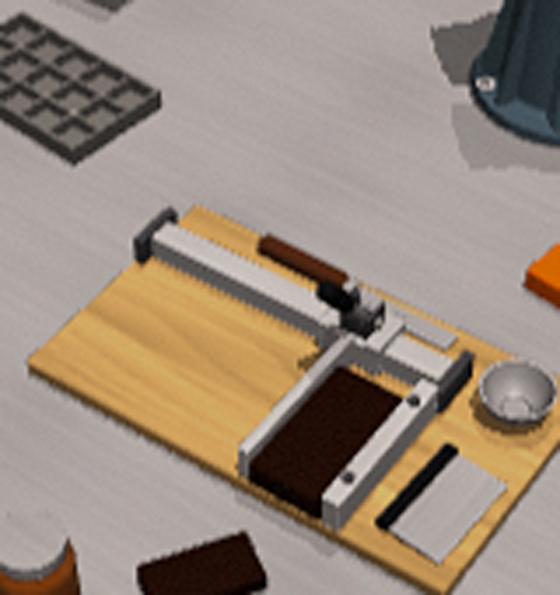

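View pics/top11.png

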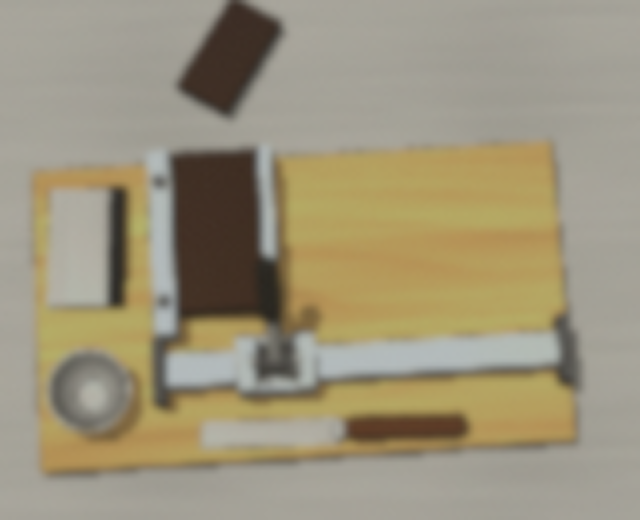

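```bash
python3 -c "
from bench import *
print(hand_in())"
```

```text
the job is handed in; nothing more can be done
None
```

I freed the cam lever, slid the fence along until the slab was tight against the end stop, flipped the lever back to lock it, and handed the job in at about 17 s.

- **Freeing the lever:** it came up against its free stop with 15 N on the fingers. The tip in the scene view matched 1.4 rad.
- **Seating the slab:** I pushed the blade from behind, and the slab squared itself on it. Once it seated, the force rose from 3 to 20 N with no further motion. Both views show no gap between slab, blade and stop, before and after locking.
- **Locking the lever:** I pushed it until it stopped moving, at 36 N on the wrist. Its tip in the top view matches 0 to 0.06 rad. In the scene view no tip was found.
- **Left alone:** the gripper stayed off the chocolate. The small bowl, scraper, palette knife and mould look unmoved. I didn't zoom in on the mixing bowl at the end; I only carried the gripper over it.

The blade positions I measured from the pictures are only good to about 5 mm. The no-gap finding therefore rests on the force rise and the pictures, not on a measured distance. The network's fence-face point came out at 36 mm instead of the expected 30 mm, which is roughly within that error.

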